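# Build up two wax clusters on their spindles

### The arm

A 7-joint arm with a two-finger parallel gripper is mounted at the origin on the work surface. World frame = base frame: x ahead of the robot, y to its left, z up, the work surface at z = 0. Lengths are in mm, angles in rad, forces in N, time in s.
With the tool pointing down it reaches from about 400 to 850 mm from the base axis. Payload 10.4 kg.
Tool frame: the origin (TCP) lies midway between the tips of the shut fingers; the grasp point (between the pads) lies 19 mm behind it; z points along the fingers, y is the line along which they close (so a half turn about z gives the same grasp; the last joint's range is limited). The gripper opens to 87 mm and grips with 3 to 60 N. Pads are 19 mm wide; open, the fingers measure 117 mm over their backs; the gripper's body (75 mm by 190 mm) begins 51 mm behind the grasp point.
Start: joints at [-1.338, 0.332, -0.065, 1.46, 0.022, 1.35, -0.088], TCP at [158.123, 604.692, 190.076] pointing down, gripper open.
Joint ranges: [-2.6, 2.6], [-0.5, 2.12], [-1.47, 1.34], [0.16, 2.42], [-1.27, 4.41], [0.06, 2.06], [-2.6, 2.6]. Speed limits (rad/s): [2.22, 2.22, 2.79, 2.79, 3.14, 3.14, 3.14].

### API

Orientations are given as a rotation vector (axis times angle).
In Python, from cell import r gives the robot as it stands. The module is installed in compiled form; this text tells all that it offers.
- The arm moves only by the shell command python3 -m pendant 'ROWS'. ROWS is JSON, a list that holds one entry, the list of rows, each a list of 7 numbers: the shift along the world's x, y, z each as a share of 0.4 m, from -1 to 1, then the turn, a rotation vector about the world's x, y, z each as a share of pi/2 rad, from -1 to 1, then the opening, from 0 (shut) to 1 (fully open). In form: [[[dx, dy, dz, ax, ay, az, grip], ...]]. A call has 1 to 12 rows; each row is the pose to reach, as a shift and turn from the pose commanded when the call began; what a row does not reach only later rows make up. A row lasts 1/10 s, in which the tool goes at most 50 mm and 8.59 degrees, less where a joint would pass 70% of its speed; a pose out of reach is approached as far as the arm can. A call with a number of a shift or a turn outside -1 to 1 is refused whole. A call with a gripper value outside its range is refused whole. The fingers move at their own pace and stop on an object; the grip force is fixed at half the most. Time passes only in rows, so rows that repeat a pose let the fingers close. It gives the time, the measured TCP pose, the force, the opening and the grip force at its end, in the units of the state.
- r.state(): the state, without advancing time (a new reading comes with each control period).
- r.get_image(name): name is "scene" or "top" or "wrist"; returns a dict with "color" (400x640x3 uint8, blue, green, red), "fovy" (degrees; the focal length in pixels is half the picture's height over the tangent of half this angle, whatever the lens; pixels are square), "cx", "cy" (the principal point, pixels), "R" (3x3) and "t" (3): a world point X has camera coordinates R X + t. Camera axes: x right, y down, z forward; pixel columns grow to the right and rows downward; lengths in mm; the calibration is good to about 2 mm. A picture is of the moment at which its call begins. There is no depth.
- r.finish_job(): hands the job in; it is judged then, once.
The state is a dict: "time": time; "qpos": joint angles; "qvel": joint speeds; "joint_efforts": joint torques, N m; "tool_pos": TCP position; "tool_rot": TCP orientation; "wrist_force": force on the tool from outside, world axes, zero at the start; "torque": the same for the moment, N m; "finger_gap": finger opening in mm; "grasp_force": force on a finger pad.
Only numpy, scipy, OpenCV 4.12 (cv2) and the standard library are available. Lean on these libraries where they do the work, as an engineer would, in place of code of your own. Each camera call takes 0.05 s, during which the arm holds its last target. There are 200 camera calls.

### The job

Build up the two wax clusters by threading the loose wax parts over the spindles: on the yellow stand the green spool at the bottom, the amber ring on it and the red pouring cup, rim up, on top; on the blue stand the brown disc at the bottom and the cream block on it. Every part must lie flat and fully down on the one beneath; the wax is brittle, so set each part down rather than drop it, and leave the jar, the bowl and the brush where they are.

Things in the scene. Friction and masses are not known exactly. Their poses are not given: they have to be found in the camera images.
- yellow_stand: Yellow build-up stand. Fixed to the bench: a round yellow base, diameter 96, 12 high, with a bare steel spindle of diameter 12 standing up 54 from the middle of the base (spindle top 66 above the bench). Origin: centre of the base's underside, on the bench; z up along the spindle. Takes, from the base up: green spool, amber ring, red cup (undersides then 12, 40 and 56 mm above the bench).
- blue_stand: Blue build-up stand. Fixed to the bench: a round blue base, diameter 96, 12 high, with a bare steel spindle of diameter 12 standing up 54 from the middle of the base (spindle top 66 above the bench). Origin: centre of the base's underside, on the bench; z up along the spindle. Takes, from the base up: brown disc, cream block (undersides then 12 and 28 mm above the bench).
- green_spool: Green wax spool pattern, round, 28 high: flanges of diameter 60, each 8 thick, at bottom and top, with a barrel of diameter 44 between; grip it across the flanges; a vertical hole of diameter 30 goes right through. Origin: centre of its underside, z up; lies loose, right way up, on the bench. Brittle wax: grip with about 15 N. Mass about 40 to 85 g.
- amber_ring: Amber (yellow-orange) wax spacer ring, outer diameter 50, 16 high, straight sides; a vertical hole of diameter 30 goes right through. Origin: centre of its underside, z up; lies loose, right way up, on the bench. Brittle wax: grip with about 15 N. Mass about 20 to 45 g.
- red_cup: Dark red wax pouring cup, round, 36 high: foot of diameter 44, 20 high, below a wider rim band of outer diameter 56, inner 42 (20 to 36 above the underside); grip it by the rim band; a vertical hole of diameter 30 goes right through. Origin: centre of its underside, z up; lies loose, right way up, on the bench. Brittle wax: grip with about 15 N. Mass about 35 to 70 g.
- brown_disc: Dark brown wax runner disc, outer diameter 66, 16 high, straight sides; a vertical hole of diameter 30 goes right through. Origin: centre of its underside, z up; lies loose, right way up, on the bench. Brittle wax: grip with about 15 N. Mass about 40 to 85 g.
- cream_block: Cream wax block, square, 50 x 50, 30 high, x and y axes square to its sides; a vertical hole of diameter 30 goes right through. Origin: centre of its underside, z up; lies loose, right way up, on the bench. Brittle wax: grip with about 15 N. Mass about 45 to 100 g.
- dye_jar: Bystander, leave alone: small closed amber glass jar with a white cap, diameter 50, 55 high. Origin: centre of its underside.
- bowl: Bystander, leave alone: small white bowl, diameter 80, 40 high. Origin: centre of its underside.
- brush: Bystander, leave alone: brush about 190 long lying on the bench at the far side of the work, along its own x, handle to -x. Origin: middle of its underside.

How it is judged:
By the outcome, as a careful person would: the job done as asked, in the order asked, and still so for the second after the job is handed in, with the robot touching nothing.
It also fails if it takes over 128 s, if anything falls off the work surface, if the arm or the gripper's body presses on something with over 40 N, if the wrist force passes 120 N, or if a joint passes its speed limit or range.

## Working session

There is one attempt and no reset: what is moved stays moved. The work goes in short steps, Python scripts to look and compute and a shell command to move; the robot and the scene stay as the last step left them, time stands still between calls to the robot, and variables do not carry over. Pictures are saved under pics/ and viewed, at most 14 in all, crops included, and the job is handed in when it is done.

```bash
mkdir -p pics; python3 - <<'E'
from cell import r
import cv2,numpy as np
for n in("top","scene"):
    d=r.get_image(n);cv2.imwrite(f"pics/{n}0.png",d["color"]);print(n,d["fovy"],d["cx"],d["cy"],np.round(d["R"],3).tolist(),np.round(d["t"]).tolist())
s=r.state();print(s["time"],s["tool_pos"],s["tool_rot"],s["finger_gap"])
E
```

```text
top 44.42880269326056 319.21478510143316 200.00239309843823 [[-0.008, -1.0, -0.002], [-0.997, 0.008, -0.072], [0.072, 0.002, -0.997]] [12.0, 580.0, 1183.0]
scene 57.787866105342 318.9968226631384 203.5222236271396 [[0.568, 0.823, -0.003], [0.653, -0.453, -0.607], [-0.501, 0.343, -0.795]] [-322.0, -333.0, 1315.0]
0.1 [158.07717757 604.2756854  189.36093871] [-4.00745053e-01 -3.11585401e+00  1.95911872e-03] 86.95100575044128
```

View pics/top0.png

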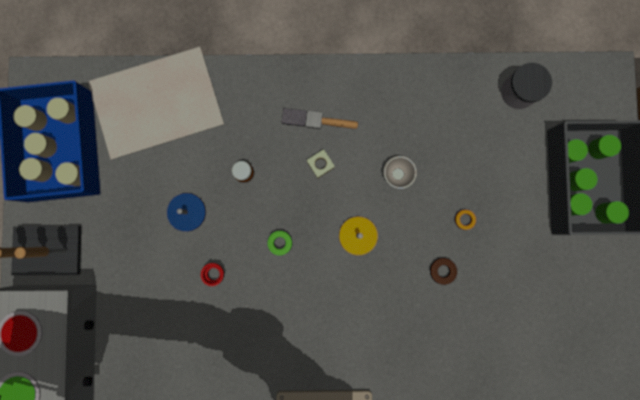

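View pics/scene0.png

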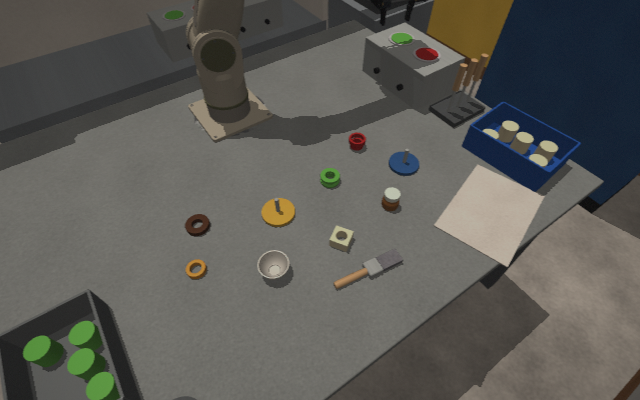

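The top view shows red (213,273), green (280,242), amber (466,220), brown (444,270) and cream (320,163). The blue stand is at (186,212) and the yellow stand at (358,236). The scene view agrees, and nothing is crowding the parts.

```bash
cat > h.py <<'E'
from cell import r
import cv2,numpy as np
def ray(d,u,v,z):
    f=200/np.tan(np.radians(d["fovy"]/2));R=np.array(d["R"]);t=np.array(d["t"])
    c=-R.T@t;w=R.T@np.array([(u-d["cx"])/f,(v-d["cy"])/f,1]);return c+w*(z-c[2])/w[2]
# name: hsv lo, hi, mean height of seen outline
C=dict(yellow=((22,180,90),(32,255,255),9),blue=((100,120,50),(125,255,255),9),green=((45,120,60),(75,255,255),18),
 amber=((12,170,90),(21,255,255),10),red=((0,170,70),(4,255,255),26),brown=((0,60,20),(14,200,95),10),cream=((20,20,120),(38,110,255),20))
def find(d,name,near,rad=26):
    lo,hi,z=C[name];m=cv2.inRange(cv2.cvtColor(d["color"],cv2.COLOR_BGR2HSV),lo,hi)
    w=np.zeros_like(m);cv2.circle(w,near,rad,255,-1);m&=w
    cs=cv2.findContours(m,cv2.RETR_EXTERNAL,cv2.CHAIN_APPROX_NONE)[0]
    if not cs:return None
    c=cv2.convexHull(max(cs,key=cv2.contourArea));M=cv2.moments(c)
    u,v=M["m10"]/M["m00"],M["m01"]/M["m00"]
    P=np.array([ray(d,*p[0],z)[:2] for p in c.astype(float)],np.float32)
    return (round(u,1),round(v,1)),np.round(ray(d,u,v,z)[:2],1),cv2.minAreaRect(P)
E
python3 - <<'E'
from h import *
N=dict(top=dict(yellow=(358,236),blue=(186,212),green=(280,242),amber=(466,220),red=(213,273),brown=(444,270),cream=(320,163)),
scene=dict(yellow=(278,211),blue=(404,163),green=(330,177),amber=(196,269),red=(357,141),brown=(197,224),cream=(342,238)))
for n in N:
    d=r.get_image(n)
    for k,p in N[n].items():
        f=find(d,k,p); print(n,k,f and (f[0],f[1].tolist(),np.round(f[2][1],1),round(f[2][2],1)))
E
```

```text
top yellow ((357.9, 235.3), [492.4, -87.4], array([88.9, 91.2]), 89.4)
top blue ((185.8, 211.8), [553.8, 338.5], array([92.1, 91.8]), 0.5)
top green ((279.4, 242.3), [476.8, 105.9], array([56.4, 58.6]), 89.8)
top amber ((465.3, 219.1), [530.2, -353.1], array([47.1, 44.5]), 89.5)
top red ((211.9, 273.9), [401.9, 268.7], array([52.3, 53.5]), 63.6)
top brown ((443.1, 270.9), [403.7, -295.1], array([63.9, 63.3]), 89.6)
top cream ((320.2, 162.9), [671.6, 4.3], array([50.2, 50.8]), 32.2)
scene yellow None
scene blue ((403.5, 163.0), [553.4, 333.9], array([92.1, 95.8]), 55.3)
scene green ((329.7, 177.4), [476.1, 102.1], array([54.9, 76.7]), 55.2)
scene amber ((195.5, 268.0), [525.5, -353.5], array([44.7, 47.4]), 88.0)
scene red ((356.8, 138.6), [394.7, 270.0], array([49.9, 52.7]), 55.2)
scene brown ((197.1, 224.6), [402.5, -296.9], array([74. , 63.6]), 10.6)
scene cream ((341.2, 234.9), [661.8, 6.9], array([54.3, 52.9]), 31.4)
```

```bash
python3 -m pendant '[[[0.4,-0.75,0.1,0,0,0,1],[0.4,-0.75,0.1,0,0,0,1],[0.4,-0.75,0.1,0,0,0,1],[0.4,-0.75,0.1,0,0,0,1],[0.4,-0.75,0.1,0,0,0,1],[0.4,-0.75,0.1,0,0,0,1],[0.4,-0.75,0.1,0,0,0,1],[0.4,-0.75,0.1,0,0,0,1],[0.4,-0.75,0.1,0,0,0,1],[0.4,-0.75,0.1,0,0,0,1]]]'
python3 -m pendant '[[[0.4,-0.495,-0.2,0,0,0,1],[0.4,-0.495,-0.2,0,0,0,1],[0.4,-0.495,-0.2,0,0,0,1],[0.4,-0.495,-0.2,0,0,0,1],[0.4,-0.495,-0.2,0,0,0,1],[0.4,-0.495,-0.2,0,0,0,1],[0.4,-0.495,-0.2,0,0,0,1],[0.4,-0.495,-0.2,0,0,0,1],[0.4,-0.495,-0.2,0,0,0,1]]]'
python3 - <<'E'
from h import *
d=r.get_image("wrist");cv2.imwrite("pics/w1.png",d["color"]);print(d["fovy"],np.round(-np.array(d["R"]).T@d["t"]))
h=200/np.tan(np.radians(d["fovy"]/2));p=np.array(d["R"])@[477,106,18]+d["t"];print(p[:2]/p[2]*h+[d["cx"],d["cy"]])
E
```

```text
time: 1.2
tool_pos: [317.4, 305.5, 229.9]
tool_rot: [-0.398, -3.116, 0.0]
wrist_force: [0.9, -0.4, 0.3]
finger_gap: 86.9
grasp_force: 0.0
time: 2.1
tool_pos: [477.6, 108.7, 150.2]
tool_rot: [-0.396, -3.116, -0.001]
wrist_force: [0.2, -0.4, 0.1]
finger_gap: 87.1
grasp_force: 0.0
68.44142435338303 [399. 127. 345.]
[313.35535946 186.77471695]
```

View pics/w1.png

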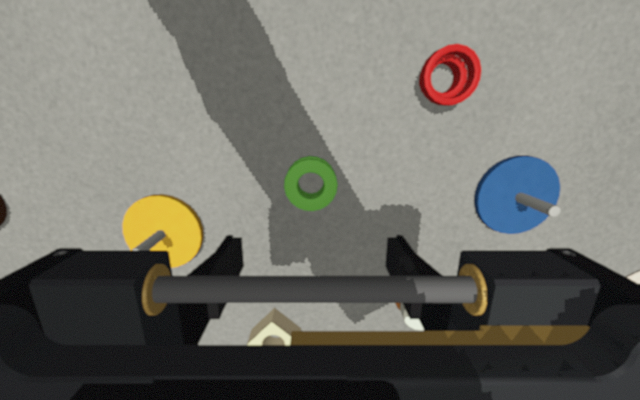

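The wrist view shows the green spool at (311,184), about 3 px from the prediction. Blue (518,194), yellow (162,231) and red (451,74) are also in view, so I'll cross-measure all four.

```bash
python3 - <<'E'
from h import *
d=r.get_image("wrist")
for k,p in dict(green=(311,184),red=(451,74),yellow=(162,231),blue=(518,194)).items():
    f=find(d,k,p,55);print(k,f and (f[0],f[1].tolist(),f[2]))
E
```

```text
green ((310.5, 183.1), [472.2, 103.8], ((472.2688903808594, 103.73898315429688), (58.41575622558594, 61.80183029174805), 75.40998840332031))
red ((450.2, 74.6), [398.0, 268.0], ((398.5997009277344, 268.0985107421875), (55.760353088378906, 57.31182098388672), 35.01494598388672))
yellow ((163.2, 229.4), [485.0, -86.6], ((484.6912841796875, -85.30897521972656), (93.46144104003906, 86.17691040039062), 46.27950668334961))
blue ((516.7, 193.9), [548.2, 335.9], ((549.5756225585938, 335.224365234375), (96.8970947265625, 93.35289001464844), 52.48471450805664))
```

```bash
python3 -m pendant '[[[-0.0075,-0.005,-0.1,0,0,0,1],[-0.0075,-0.005,-0.2,0,0,0,1],[-0.0075,-0.005,-0.28,0,0,0,1],[-0.0075,-0.005,-0.33,0,0,0,1],[-0.0075,-0.005,-0.36,0,0,0,1],[-0.0075,-0.005,-0.36,0,0,0,1],[-0.0075,-0.005,-0.36,0,0,0,0.6],[-0.0075,-0.005,-0.36,0,0,0,0.4],[-0.0075,-0.005,-0.36,0,0,0,0.4],[-0.0075,-0.005,-0.36,0,0,0,0.4],[-0.0075,-0.005,-0.36,0,0,0,0.4]]]'
```

```text
time: 3.3
tool_pos: [475.3, 104.8, 6.4]
tool_rot: [0.4, 3.115, 0.001]
wrist_force: [0.1, -0.3, -0.4]
finger_gap: 54.8
grasp_force: 0.0
```

```bash
python3 -m pendant '[[[0,0,0,0,0,0,0.4],[0,0,0,0,0,0,0.4],[0,0,0,0,0,0,0.4]]]'
python3 - <<'E'
from h import *
d=r.get_image("wrist");cv2.imwrite("pics/w2.png",d["color"]);print(r.state()["finger_gap"],r.state()["grasp_force"])
E
```

```text
time: 3.6
tool_pos: [475.1, 104.7, 6.1]
tool_rot: [-0.401, -3.116, -0.0]
wrist_force: [-0.7, -0.9, 0.1]
finger_gap: 36.9
grasp_force: 0.0
35.60745077941127 0.0
```

View pics/w2.png

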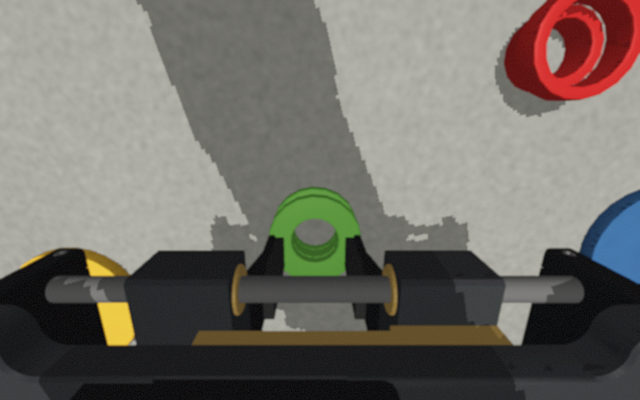

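```bash
python3 - <<'E'
from h import *
d=r.get_image("wrist");f=200/np.tan(np.radians(d["fovy"]/2))
def pr(X):
    p=np.array(d["R"])@X+d["t"];return np.round(p[:2]/p[2]*f+[d["cx"],d["cy"]])
u=np.array([.253,.968,0]);T=np.array([475.1,104.7,6.1])
for z in(0,19):
  for s in(-18,0,18,-30,30): print(z,s,pr(T+u*s+[0,0,z]))
print("hole top z28",ray(d,315,233,28), "flange far edge top",ray(d,315,187,28),np.round(d["R"],2))
E
```

```text
0 -18 [292. 231.]
0 0 [317. 231.]
0 18 [342. 231.]
0 -30 [275. 231.]
0 30 [359. 231.]
19 -18 [289. 242.]
19 0 [317. 242.]
19 18 [345. 242.]
19 -30 [271. 242.]
19 30 [363. 242.]
hole top z28 [467.18100275 105.38187906  28.        ] flange far edge top [438.19769329 112.9830118   28.        ] [[ 0.25  0.97  0.  ]
 [ 0.92 -0.24  0.29]
 [ 0.28 -0.07 -0.96]]
```

```bash
python3 - <<'E'
import cv2
a=cv2.imread("pics/w1.png")[150:330,190:430];b=cv2.imread("pics/w2.png")[150:330,190:430]
cv2.imwrite("pics/z.png",cv2.resize(cv2.hconcat([cv2.convertScaleAbs(a,alpha=1.5,beta=30),cv2.convertScaleAbs(b,alpha=1.5,beta=30)]),(800,300),interpolation=cv2.INTER_CUBIC))
E
```

```text
(no output)
```

View pics/z.png

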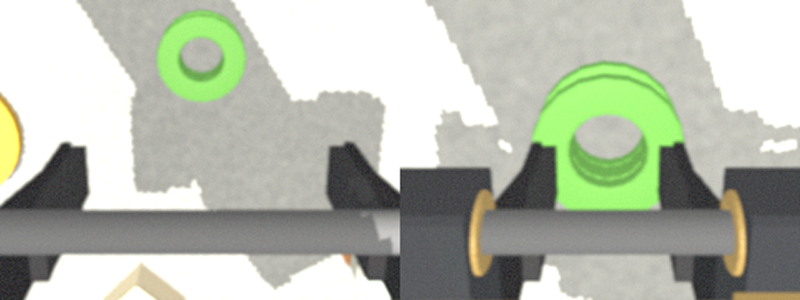

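The zoom shows the finger tips ending over the spool, inside its outline at crop (555,145) and (660,145). Their scale puts them about 30 mm above where the TCP reading says. I'll check from the side.

```bash
python3 - <<'E'
from h import *
d=r.get_image("scene");f=200/np.tan(np.radians(d["fovy"]/2))
def pr(X):
    p=np.array(d["R"])@X+d["t"];return np.round(p[:2]/p[2]*f+[d["cx"],d["cy"]],1)
print(pr([475,105,6]),pr([475,105,38]),pr([475,105,76]))
cv2.imwrite("pics/s2.png",cv2.resize(cv2.convertScaleAbs(d["color"][115:215,265:395],alpha=1.8,beta=20),(780,600),interpolation=cv2.INTER_CUBIC))
E
```

```text
[330.1 179.4] [330.4 172.3] [330.7 163.5]
```

View pics/s2.png

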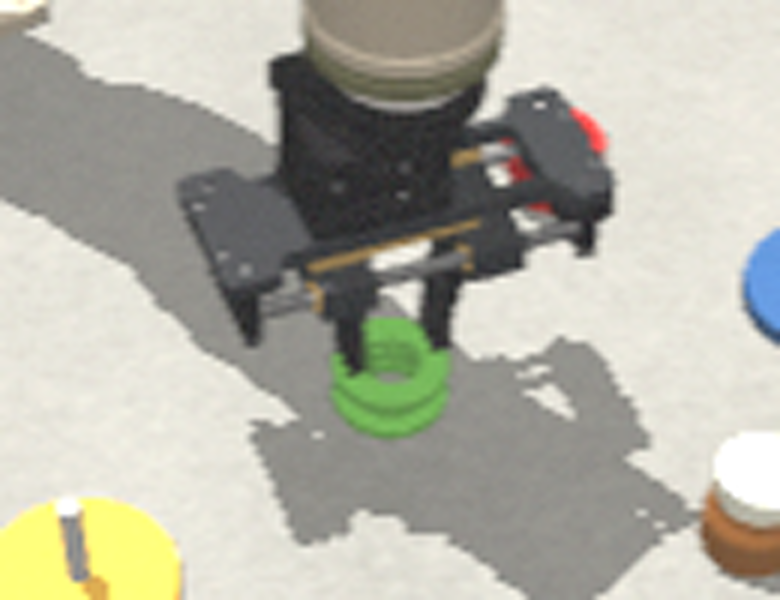

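The scene view confirms it. The finger tips, at crop (355,370) and (438,345), hover at the spool's top, so the true tip is about 25–30 mm above the reported TCP. I'll reopen clear of the spool, descend around it, and feel for the bench.

```bash
python3 -m pendant '[[[0,0,0.1,0,0,0,1],[0,0,0.1,0,0,0,1],[0,0,0.1,0,0,0,1],[0,0,0.1,0,0,0,1],[-0.005,0,0.05,0,0,0,1],[-0.005,0,0,0,0,0,1],[-0.005,0,-0.025,0,0,0,1],[-0.005,0,-0.04,0,0,0,1],[-0.005,0,-0.05,0,0,0,1],[-0.005,0,-0.05,0,0,0,1]]]'
python3 - <<'E'
from h import *
d=r.get_image("scene")
cv2.imwrite("pics/s3.png",cv2.resize(cv2.convertScaleAbs(d["color"][115:215,265:395],alpha=1.8,beta=20),(780,600),interpolation=cv2.INTER_CUBIC))
E
```

```text
time: 4.75
tool_pos: [473.1, 104.6, -14.1]
tool_rot: [-0.401, -3.116, 0.0]
wrist_force: [0.6, -0.3, 0.3]
finger_gap: 86.3
grasp_force: 0.0
```

View pics/s3.png

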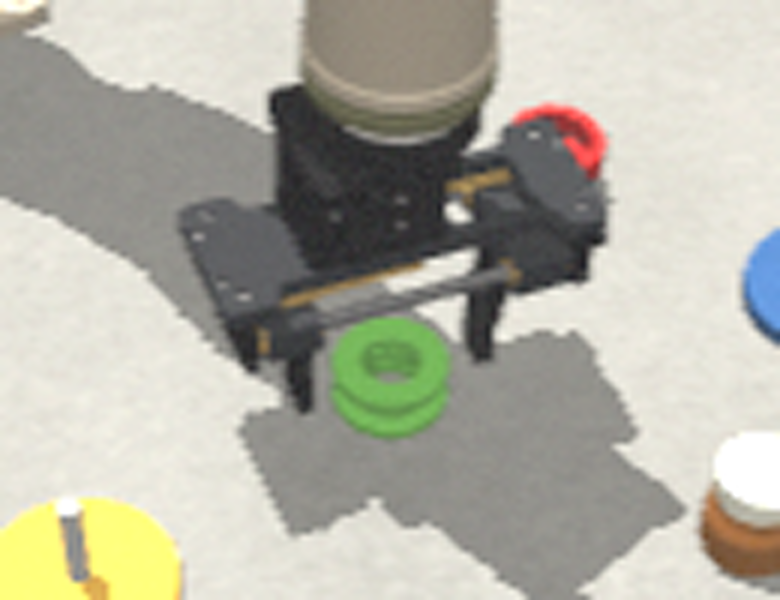

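The tips, at crop (302,408) and (482,358), straddle the spool about 9 mm above the bench.

```bash
for i in 1; do python3 -m pendant '[[[0,0,-0.0075,0,0,0,1],[0,0,-0.0075,0,0,0,1]]]'|egrep 'pos|wrist'; done
python3 -m pendant '[[[0,0,-0.005,0,0,0,1],[0,0,-0.005,0,0,0,1]]]'|egrep 'pos|wrist'
python3 -m pendant '[[[0,0,-0.005,0,0,0,1],[0,0,-0.005,0,0,0,1]]]'|egrep 'pos|wrist'
```

```text
tool_pos: [473.2, 104.8, -16.8]
wrist_force: [0.7, 0.3, -0.1]
tool_pos: [473.1, 104.7, -19.0]
wrist_force: [0.6, 0.2, -0.3]
tool_pos: [473.0, 104.7, -21.1]
wrist_force: [0.5, 0.3, 0.5]
```

```bash
python3 -m pendant '[[[0,0,-0.004,0,0,0,1],[0,0,-0.004,0,0,0,1]]]'|egrep 'pos|wrist'
python3 -m pendant '[[[0,0,-0.003,0,0,0,1],[0,0,-0.003,0,0,0,1]]]'|egrep 'pos|wrist'
```

```text
tool_pos: [473.0, 104.6, -22.7]
wrist_force: [-0.9, -0.2, 0.6]
tool_pos: [473.0, 104.7, -23.9]
wrist_force: [0.8, -0.4, -0.5]
```

```bash
python3 -m pendant '[[[0,0,0.003,0,0,0,0.6],[0,0,0.003,0,0,0,0.6],[0,0,0.003,0,0,0,0.6],[0,0,0.003,0,0,0,0.6],[0,0,0.003,0,0,0,0.6],[0,0,0.003,0,0,0,0.6]]]'
python3 -m pendant '[[[0,0,0.05,0,0,0,0.6],[0,0,0.1,0,0,0,0.6],[0,0,0.2,0,0,0,0.6],[0,0,0.25,0,0,0,0.6],[0,0,0.25,0,0,0,0.6]]]'
```

```text
time: 6.4
tool_pos: [473.1, 104.7, -22.5]
tool_rot: [-0.401, -3.116, -0.0]
wrist_force: [0.5, 0.5, 1.6]
finger_gap: 59.2
grasp_force: 30.0
time: 6.9
tool_pos: [475.0, 105.3, 80.2]
tool_rot: [0.4, 3.112, 0.005]
wrist_force: [0.6, 0.2, -0.1]
finger_gap: 59.3
grasp_force: 30.0
```

```bash
python3 -m pendant '[[[0.039,-0.12,0,0,0,0,0.6],[0.039,-0.24,0,0,0,0,0.6],[0.039,-0.36,0,0,0,0,0.6],[0.039,-0.45,0,0,0,0,0.6],[0.039,-0.481,0,0,0,0,0.6],[0.039,-0.481,0,0,0,0,0.6],[0.039,-0.481,0,0,0,0,0.6]]]'
python3 - <<'E'
from h import *
d=r.get_image("scene");a=cv2.resize(cv2.convertScaleAbs(d["color"][150:250,220:350],alpha=1.8,beta=20),(520,400),interpolation=cv2.INTER_CUBIC)
w=r.get_image("wrist")["color"][150:350,247:387];b=cv2.resize(cv2.convertScaleAbs(w,alpha=1.5,beta=20),(280,400))
cv2.imwrite("pics/p1.png",cv2.hconcat([a,b]))
d=r.get_image("wrist");print(find(d,"yellow",(315,220),90))
E
```

```text
time: 7.6
tool_pos: [488.5, -86.3, 76.8]
tool_rot: [-0.399, -3.115, -0.0]
wrist_force: [0.1, 1.3, -1.4]
finger_gap: 59.1
grasp_force: 30.0
((321.0, 184.3), array([472.3, -76.9]), ((470.83172607421875, -74.1865463256836), (92.99012756347656, 46.628631591796875), 49.64095687866211))
```

View pics/p1.png

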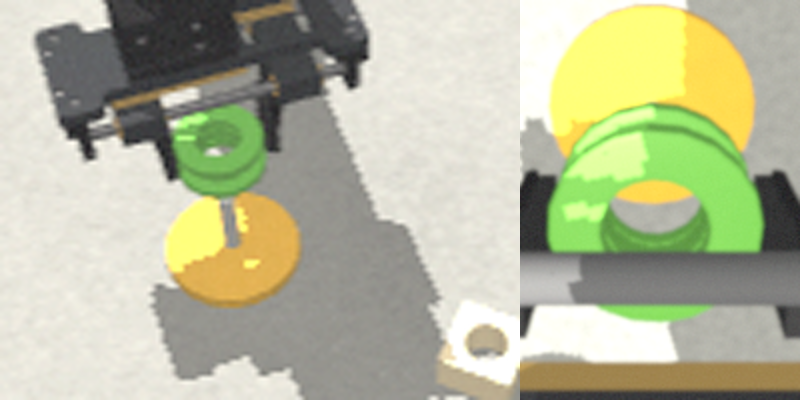

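The scene half shows the spool hole at (218,138) above the base at (233,248). The wrist half shows the hole at (657,225) and the yellow disc's left, right and top edges at 550, 755 and 5. I'll cast rays from these.

```bash
python3 - <<'E'
from h import *
s=r.get_image("scene");w=r.get_image("wrist");t=r.get_image("top")
print("scene spool",ray(s,274.5,184.5,128),"base",ray(s,278.2,211.7,11))
print("wrist spool",ray(w,315.5,262,128))
print("wrist base L/R/far edges",ray(w,262,200,12),ray(w,364.5,200,12),ray(w,313.5,152.5,12))
for n,lo,hi in(("green",*C["green"][:2]),):
    f=find(t,"green",(358,236),40);print("top spool",f and (f[0],ray(t,*f[0],125)))
E
```

```text
scene spool [492.44649045 -87.85808059 128.        ] base [493.26593304 -89.73688078  11.        ]
wrist spool [485.73211921 -86.55673086 128.        ]
wrist base L/R/far edges [ 472.4750364  -133.43307845   12.        ] [496.28865793 -42.0952461   12.        ] [442.38316044 -76.55685891  12.        ]
top spool None
```

```bash
python3 -m pendant '[[[0.005,-0.005,0,0,0,0,0.6],[0.005,-0.005,0,0,0,0,0.6],[0.005,-0.005,-0.05,0,0,0,0.6],[0.005,-0.005,-0.1,0,0,0,0.6],[0.005,-0.005,-0.15,0,0,0,0.6],[0.005,-0.005,-0.19,0,0,0,0.6],[0.005,-0.005,-0.205,0,0,0,0.6],[0.005,-0.005,-0.213,0,0,0,0.6],[0.005,-0.005,-0.213,0,0,0,0.6]]]'
python3 -m pendant '[[[0,0,-0.003,0,0,0,0.6],[0,0,-0.005,0,0,0,0.6],[0,0,-0.005,0,0,0,0.6]]]'
```

```text
time: 8.8
tool_pos: [490.9, -89.8, -7.5]
tool_rot: [0.401, 3.116, 0.0]
wrist_force: [-0.6, 0.1, -0.7]
finger_gap: 59.2
grasp_force: 30.0
time: 9.1
tool_pos: [491.0, -89.7, -9.4]
tool_rot: [0.401, 3.115, 0.001]
wrist_force: [-0.6, -0.4, -1.0]
finger_gap: 58.8
grasp_force: 30.0
```

```bash
python3 -m pendant '[[[0,0,-0.0025,0,0,0,0.6],[0,0,-0.0025,0,0,0,0.6]]]'|egrep 'pos|wrist'; python3 -m pendant '[[[0,0,-0.002,0,0,0,0.6],[0,0,-0.002,0,0,0,0.6]]]'|egrep 'pos|wrist'
```

```text
tool_pos: [491.0, -89.7, -10.5]
wrist_force: [-0.8, -0.1, 0.5]
tool_pos: [491.0, -89.6, -10.7]
wrist_force: [-5.0, 0.9, 13.0]
```

```bash
python3 -m pendant '[[[0,0,0,0,0,0,1],[0,0,0,0,0,0,1],[0,0,0,0,0,0,1],[0,0,0.05,0,0,0,1],[0,0,0.15,0,0,0,1],[0,0,0.28,0,0,0,1],[0,0,0.35,0,0,0,1],[0.02,-0.12,0.35,0,0,0,1],[0.04,-0.24,0.35,0,0,0,1],[0.07,-0.36,0.35,0,0,0,1],[0.0925,-0.48,0.35,0,0,0,1],[0.0925,-0.6,0.35,0,0,0,1]]]'|egrep 'pos|wrist'
python3 -m pendant '[[[0,-0.06,0,0,0,0,1],[0,-0.06,0,0,0,0,1],[0,-0.06,0,0,0,0,1]]]'
python3 - <<'E'
from h import *
d=r.get_image("wrist");cv2.imwrite("pics/w4.png",d["color"])
for k,p in dict(amber=(315,190),brown=(400,100),green=(100,200)).items():
    f=find(d,k,p,120);print(k,f and (f[0],f[1].tolist(),f[2]))
E
```

```text
tool_pos: [528.7, -330.9, 127.9]
wrist_force: [0.9, -0.8, 0.5]
time: 11.0
tool_pos: [527.4, -353.8, 127.9]
tool_rot: [-0.402, -3.115, -0.0]
wrist_force: [0.7, 0.7, 0.2]
finger_gap: 86.8
grasp_force: 0.0
amber ((315.3, 188.7), [525.9, -354.1], ((526.8507690429688, -353.81036376953125), (45.85157775878906, 49.47929763793945), 63.142032623291016))
brown ((341.7, 42.8), [393.8, -293.3], ((392.7306823730469, -292.7197265625), (31.109107971191406, 16.232107162475586), 60.60115051269531))
green ((20.2, 261.5), [520.6, -704.1], ((519.9290771484375, -702.340576171875), (12.542999267578125, 56.74620819091797), 10.9151611328125))
```

View pics/w4.png

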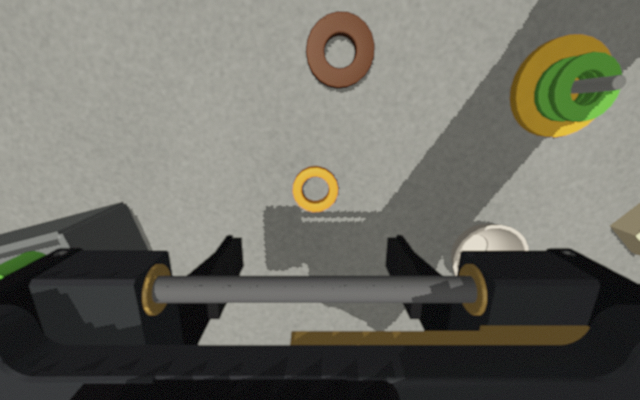

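The spool sits flat on the yellow stand at (580,88). The amber ring is at (315,189), directly under the tool. Descending.

```bash
python3 -m pendant '[[[-0.003,0,-0.12,0,0,0,1],[-0.003,0,-0.24,0,0,0,1],[-0.003,0,-0.32,0,0,0,1],[-0.003,0,-0.36,0,0,0,1],[-0.003,0,-0.372,0,0,0,1],[-0.003,0,-0.377,0,0,0,1],[-0.003,0,-0.377,0,0,0,1],[-0.003,0,-0.377,0,0,0,0.5],[-0.003,0,-0.377,0,0,0,0.5],[-0.003,0,-0.377,0,0,0,0.5],[-0.003,0,-0.377,0,0,0,0.5],[-0.003,0,-0.377,0,0,0,0.5]]]'
python3 -m pendant '[[[0,0,0,0,0,0,0.5],[0,0,0,0,0,0,0.5],[0,0,0,0,0,0,0.5]]]'
```

```text
time: 12.25
tool_pos: [526.5, -353.8, -22.2]
tool_rot: [0.401, 3.116, 0.0]
wrist_force: [0.1, 0.5, -0.2]
finger_gap: 54.9
grasp_force: 0.0
time: 12.55
tool_pos: [526.6, -353.7, -22.3]
tool_rot: [0.401, 3.116, 0.0]
wrist_force: [-0.9, -0.1, 0.9]
finger_gap: 49.0
grasp_force: 30.0
```

```bash
python3 -m pendant '[[[0,0,0.06,0,0,0,0.5],[0,0,0.16,0,0,0,0.5],[0,0,0.25,0,0,0,0.5],[-0.02,0.12,0.25,0,0,0,0.5],[-0.04,0.24,0.25,0,0,0,0.5],[-0.06,0.36,0.25,0,0,0,0.5],[-0.08,0.48,0.25,0,0,0,0.5],[-0.089,0.58,0.25,0,0,0,0.5],[-0.089,0.64,0.25,0,0,0,0.5],[-0.089,0.661,0.25,0,0,0,0.5],[-0.089,0.661,0.25,0,0,0,0.5],[-0.089,0.661,0.25,0,0,0,0.5]]]'
python3 - <<'E'
from h import *
w=r.get_image("wrist");s=r.get_image("scene")
f=find(w,"amber",(316,260),60);print(f and (f[0],ray(w,*f[0],115)))
a=cv2.resize(cv2.convertScaleAbs(s["color"][150:250,220:350],alpha=1.8,beta=20),(520,400),interpolation=cv2.INTER_CUBIC)
b=cv2.resize(cv2.convertScaleAbs(w["color"][150:350,247:387],alpha=1.5,beta=20),(280,400))
cv2.imwrite("pics/p2.png",cv2.hconcat([a,b]))
E
```

```text
time: 13.75
tool_pos: [490.9, -90.8, 77.8]
tool_rot: [0.403, 3.115, -0.001]
wrist_force: [-0.5, -0.6, -0.5]
finger_gap: 48.7
grasp_force: 30.0
((314.2, 245.0), array([483.94583082, -90.85301566, 115.        ]))
```

View pics/p2.png

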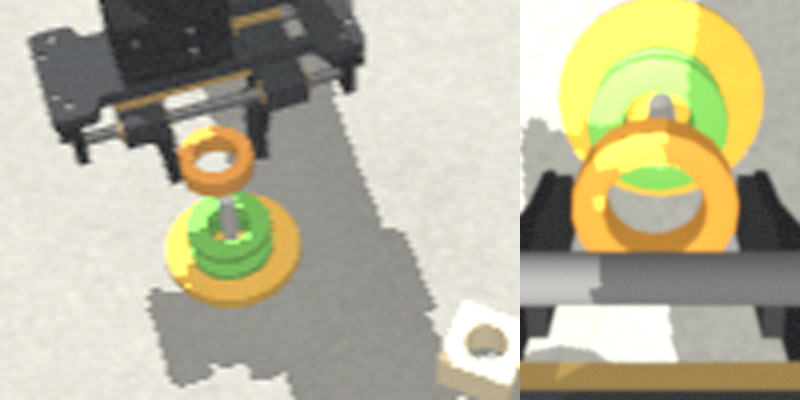

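The ring hangs level over the spindle. Its hole at wrist (657,205) is in line with the spindle tip at (661,100). Lowering.

```bash
python3 -m pendant '[[[0,0.003,-0.05,0,0,0,0.5],[0,0.003,-0.1,0,0,0,0.5],[0,0.003,-0.13,0,0,0,0.5],[0,0.003,-0.143,0,0,0,0.5],[0,0.003,-0.146,0,0,0,0.5],[0,0.003,-0.146,0,0,0,0.5]]]'|egrep 'pos|wrist'
python3 -m pendant '[[[0,0,-0.0025,0,0,0,0.5],[0,0,-0.0025,0,0,0,0.5]]]'|egrep 'pos|wrist'; python3 -m pendant '[[[0,0,-0.002,0,0,0,0.5],[0,0,-0.002,0,0,0,0.5]]]'|egrep 'pos|wrist'
```

```text
tool_pos: [491.2, -88.5, 19.7]
wrist_force: [0.6, -0.6, -0.9]
tool_pos: [491.3, -88.1, 18.7]
wrist_force: [0.5, -0.9, -0.5]
tool_pos: [491.1, -88.1, 17.6]
wrist_force: [-0.0, -0.1, 0.1]
```

```bash
python3 -m pendant '[[[0,0,-0.0015,0,0,0,0.5],[0,0,-0.0015,0,0,0,0.5]]]'|egrep 'pos|wrist'
```

```text
tool_pos: [491.2, -88.0, 17.5]
wrist_force: [-4.4, 1.1, 9.5]
```

```bash
python3 -m pendant '[[[0,0,0,0,0,0,1],[0,0,0,0,0,0,1],[0,0,0,0,0,0,1],[0,0,0.05,0,0,0,1],[0,0,0.15,0,0,0,1],[0,0,0.27,0,0,0,1],[-0.03,0.12,0.27,0,0,0,1],[-0.06,0.24,0.27,0,0,0,1],[-0.09,0.36,0.27,0,0,0,1],[-0.12,0.48,0.27,0,0,0,1],[-0.15,0.6,0.27,0,0,0,1],[-0.18,0.72,0.27,0,0,0,1]]]'|egrep 'pos|wrist'
python3 -m pendant '[[[-0.05,0.12,0,0,0,0,1],[-0.05,0.17,0,0,0,0,1],[-0.05,0.17,0,0,0,0,1],[-0.05,0.17,0,0,0,0,1]]]'
python3 - <<'E'
from h import *
d=r.get_image("wrist")
for k,p in dict(red=(315,190),green=(120,250),blue=(470,250)).items():
    f=find(d,k,p,120);print(k,f and (f[0],f[1].tolist(),f[2]))
t=r.get_image("top");cv2.imwrite("pics/t2.png",cv2.resize(t["color"][170:290,190:400],(800,457),interpolation=cv2.INTER_CUBIC))
E
```

```text
tool_pos: [418.0, 201.7, 125.0]
wrist_force: [1.3, 0.5, -0.1]
time: 16.65
tool_pos: [399.3, 267.2, 124.6]
tool_rot: [0.401, 3.116, -0.001]
wrist_force: [0.0, -1.1, 0.5]
finger_gap: 86.8
grasp_force: 0.0
red ((314.8, 194.5), [399.0, 265.9], ((399.669677734375, 265.4316101074219), (55.733421325683594, 54.45289611816406), 12.345873832702637))
green None
blue ((390.2, 313.6), [576.1, 316.5], ((577.041748046875, 313.8186340332031), (56.965702056884766, 30.974580764770508), 75.28010559082031))
```

```bash
python3 -m pendant '[[[0,-0.0025,-0.12,0,0,0,1],[0,-0.0025,-0.23,0,0,0,1],[0,-0.0025,-0.3,0,0,0,1],[0,-0.0025,-0.3265,0,0,0,1],[0,-0.0025,-0.3265,0,0,0,1],[0,-0.0025,-0.3265,0,0,0,0.57],[0,-0.0025,-0.3265,0,0,0,0.57],[0,-0.0025,-0.3265,0,0,0,0.57],[0,-0.0025,-0.3265,0,0,0,0.57],[0,-0.0025,-0.3265,0,0,0,0.57],[0,-0.0025,-0.3265,0,0,0,0.57],[0,-0.0025,-0.3265,0,0,0,0.57]]]'
```

```text
time: 17.95
tool_pos: [399.2, 267.2, -5.3]
tool_rot: [0.401, 3.116, 0.001]
wrist_force: [-0.8, -1.3, 6.1]
finger_gap: 55.2
grasp_force: 30.0
```

View pics/t2.png

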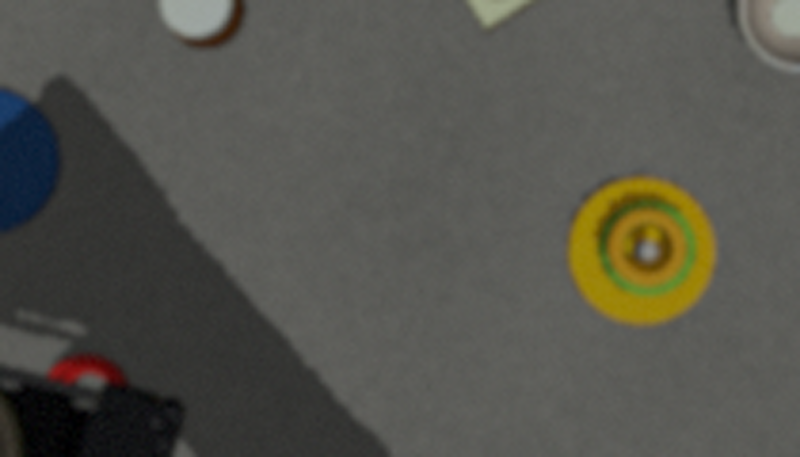

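The top view shows spool and ring concentric on the spindle at (648,250). The cup is gripped at 55 mm.

```bash
python3 -m pendant '[[[0,0,0.05,0,0,0,0.57],[0,0,0.15,0,0,0,0.57],[0,0,0.26,0,0,0,0.57],[0.03,-0.12,0.26,0,0,0,0.57],[0.06,-0.24,0.26,0,0,0,0.57],[0.09,-0.36,0.26,0,0,0,0.57],[0.12,-0.48,0.26,0,0,0,0.57],[0.15,-0.6,0.26,0,0,0,0.57],[0.18,-0.72,0.26,0,0,0,0.57],[0.21,-0.82,0.26,0,0,0,0.57],[0.2295,-0.889,0.26,0,0,0,0.57],[0.2295,-0.889,0.26,0,0,0,0.57]]]'
python3 -m pendant '[[[0,0,0,0,0,0,0.57],[0,0,0,0,0,0,0.57]]]'|grep pos
python3 - <<'E'
from h import *
w=r.get_image("wrist");s=r.get_image("scene")
f=find(w,"red",(316,260),70);print(f and (f[0],ray(w,*f[0],125)))
a=cv2.resize(cv2.convertScaleAbs(s["color"][150:250,220:350],alpha=1.8,beta=20),(520,400),interpolation=cv2.INTER_CUBIC)
b=cv2.resize(cv2.convertScaleAbs(w["color"][150:350,247:387],alpha=1.5,beta=20),(280,400))
cv2.imwrite("pics/p3.png",cv2.hconcat([a,b]))
E
```

```text
time: 19.15
tool_pos: [490.9, -93.2, 98.4]
tool_rot: [0.41, 3.114, -0.003]
wrist_force: [0.2, 0.9, -1.0]
finger_gap: 55.2
grasp_force: 30.0
tool_pos: [490.4, -87.5, 98.0]
((314.0, 244.5), array([487.81659529, -88.86147485, 125.        ]))
```

View pics/p3.png

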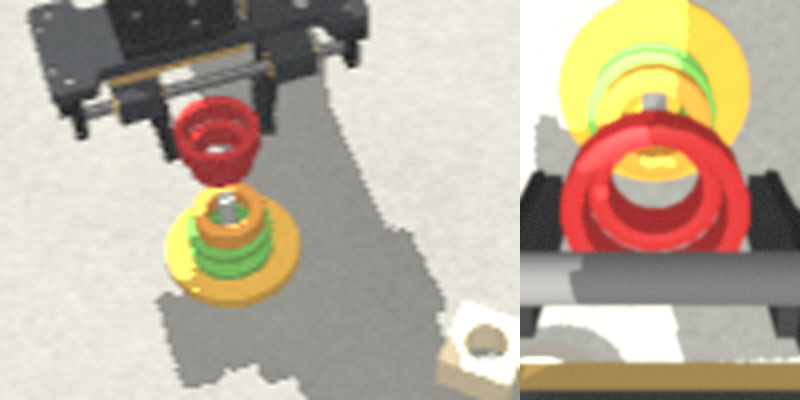

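The cup is level, rim up, and lined up with the spindle. Lowering.

```bash
python3 -m pendant '[[[0.001,-0.002,-0.04,0,0,0,0.57],[0.001,-0.002,-0.08,0,0,0,0.57],[0.001,-0.002,-0.1,0,0,0,0.57],[0.001,-0.002,-0.11,0,0,0,0.57],[0.001,-0.002,-0.114,0,0,0,0.57],[0.001,-0.002,-0.114,0,0,0,0.57]]]'|egrep 'pos|wrist'
python3 -m pendant '[[[0,0,-0.0025,0,0,0,0.57],[0,0,-0.0025,0,0,0,0.57]]]'|egrep 'pos|wrist'; python3 -m pendant '[[[0,0,-0.0015,0,0,0,0.57],[0,0,-0.0015,0,0,0,0.57]]]'|egrep 'pos|wrist'
```

```text
tool_pos: [491.3, -89.4, 53.0]
wrist_force: [-0.3, -1.5, -0.5]
tool_pos: [491.3, -89.5, 52.0]
wrist_force: [0.1, 0.3, -0.9]
tool_pos: [491.2, -89.5, 51.1]
wrist_force: [0.4, -0.1, -0.2]
```

```bash
python3 -m pendant '[[[0,0,-0.0015,0,0,0,0.57],[0,0,-0.0015,0,0,0,0.57]]]'|egrep 'pos|wrist'; python3 -m pendant '[[[0,0,-0.001,0,0,0,0.57],[0,0,-0.001,0,0,0,0.57]]]'|egrep 'pos|wrist'
```

```text
tool_pos: [491.3, -89.6, 50.8]
wrist_force: [-0.9, -0.1, 3.6]
tool_pos: [491.4, -89.6, 50.7]
wrist_force: [-3.2, 1.2, 9.8]
```

```bash
python3 -m pendant '[[[0,0,0,0,0,0,1],[0,0,0,0,0,0,1],[0,0,0,0,0,0,1],[0,0,0.05,0,0,0,1],[0,0,0.15,0,0,0,1],[0,0,0.18,0,0,0,1],[-0.05,-0.1,0.18,0,0,0,1],[-0.1,-0.2,0.18,0,0,0,1],[-0.15,-0.3,0.18,0,0,0,1],[-0.2,-0.4,0.18,0,0,0,1],[-0.2285,-0.516,0.18,0,0,0,1],[-0.2285,-0.516,0.18,0,0,0,1]]]'
python3 -m pendant '[[[0,0,0,0,0,0,1],[0,0,0,0,0,0,1]]]'|grep pos
python3 - <<'E'
from h import *
d=r.get_image("wrist");cv2.imwrite("pics/w5.png",d["color"])
C["brown"]=((0,60,20),(14,220,160),10)
f=find(d,"brown",(315,190),60);print(f and (f[0],f[1].tolist(),f[2]))
E
```

```text
time: 22.05
tool_pos: [396.8, -301.7, 122.3]
tool_rot: [0.413, 3.114, -0.004]
wrist_force: [-0.2, 0.6, 0.7]
finger_gap: 87.5
grasp_force: 0.0
tool_pos: [400.0, -294.9, 121.7]
((313.8, 191.5), [399.7, -297.1], ((400.63037109375, -296.8931884765625), (64.65731048583984, 65.75889587402344), 47.98971176147461))
```

View pics/w5.png

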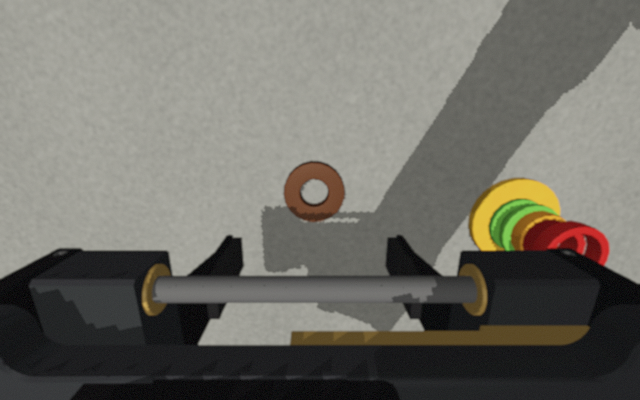

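The cluster stands intact on the right. Brown is at (314,191), ray-cast to (400,-297).

```bash
python3 -m pendant '[[[0,-0.005,-0.12,0,0,0,1],[0,-0.005,-0.23,0,0,0,1],[0,-0.005,-0.31,0,0,0,1],[0,-0.005,-0.345,0,0,0,1],[0,-0.005,-0.355,0,0,0,1],[0,-0.005,-0.36,0,0,0,1],[0,-0.005,-0.36,0,0,0,1],[0,-0.005,-0.36,0,0,0,0.67],[0,-0.005,-0.36,0,0,0,0.67],[0,-0.005,-0.36,0,0,0,0.67],[0,-0.005,-0.36,0,0,0,0.67],[0,-0.005,-0.36,0,0,0,0.67]]]'
python3 -m pendant '[[[0,0,0,0,0,0,0.67],[0,0,0,0,0,0,0.67]]]'
```

```text
time: 23.5
tool_pos: [400.0, -297.9, -21.6]
tool_rot: [0.401, 3.115, 0.001]
wrist_force: [-0.5, 1.5, 5.5]
finger_gap: 63.9
grasp_force: 30.0
time: 23.7
tool_pos: [400.0, -297.9, -21.6]
tool_rot: [0.401, 3.116, 0.001]
wrist_force: [0.8, 2.1, 6.3]
finger_gap: 64.2
grasp_force: 30.0
```

```bash
python3 -m pendant '[[[0,0,0.05,0,0,0,0.67],[0,0,0.15,0,0,0,0.67],[0,0,0.27,0,0,0,0.67],[0,0,0.35,0,0,0,0.67],[0.03,0.12,0.35,0,0,0,0.67],[0.06,0.24,0.35,0,0,0,0.67],[0.09,0.36,0.35,0,0,0,0.67],[0.12,0.48,0.35,0,0,0,0.67],[0.15,0.6,0.35,0,0,0,0.67],[0.18,0.72,0.35,0,0,0,0.67],[0.21,0.84,0.35,0,0,0,0.67],[0.24,0.95,0.35,0,0,0,0.67]]]'|egrep 'pos|gap'
python3 -m pendant '[[[0.03,0.12,0,0,0,0,0.67],[0.06,0.24,0,0,0,0,0.67],[0.09,0.36,0,0,0,0,0.67],[0.12,0.48,0,0,0,0,0.67],[0.13,0.58,0,0,0,0,0.67],[0.139,0.635,-0.05,0,0,0,0.67],[0.139,0.635,-0.08,0,0,0,0.67],[0.139,0.635,-0.1,0,0,0,0.67],[0.139,0.635,-0.1,0,0,0,0.67]]]'
python3 - <<'E'
from h import *
w=r.get_image("wrist");s=r.get_image("scene")
C["brown"]=((0,60,20),(14,220,160),10)
f=find(w,"brown",(316,255),60);print(f and (f[0],ray(w,*f[0],105)))
a=cv2.resize(cv2.convertScaleAbs(s["color"][95:195,340:470],alpha=1.8,beta=20),(520,400),interpolation=cv2.INTER_CUBIC)
b=cv2.resize(cv2.convertScaleAbs(w["color"][130:330,247:387],alpha=1.5,beta=20),(280,400))
cv2.imwrite("pics/p4.png",cv2.hconcat([a,b]))
f=find(w,"blue",(316,200),100);h=f[2];print(f[0])
m=cv2.inRange(cv2.cvtColor(w["color"],cv2.COLOR_BGR2HSV),*C["blue"][:2]);ys,xs=np.where(m[:,280:350]);print("top row",ys.min())
for v in(ys.min()+20,ys.min()+40,ys.min()+60):
    x=np.where(m[v])[0];print(v,x.min(),x.max())
E
```

```text
tool_pos: [495.7, 84.5, 118.0]
finger_gap: 64.1
time: 25.8
tool_pos: [551.0, 333.9, 76.8]
tool_rot: [-0.404, -3.114, 0.003]
wrist_force: [0.3, -0.1, 0.2]
finger_gap: 64.2
grasp_force: 30.0
((314.0, 240.9), array([545.53688675, 333.38019858, 105.        ]))
(320.2, 189.3)
top row 151
171 279 639
191 270 639
211 270 639
```

View pics/p4.png

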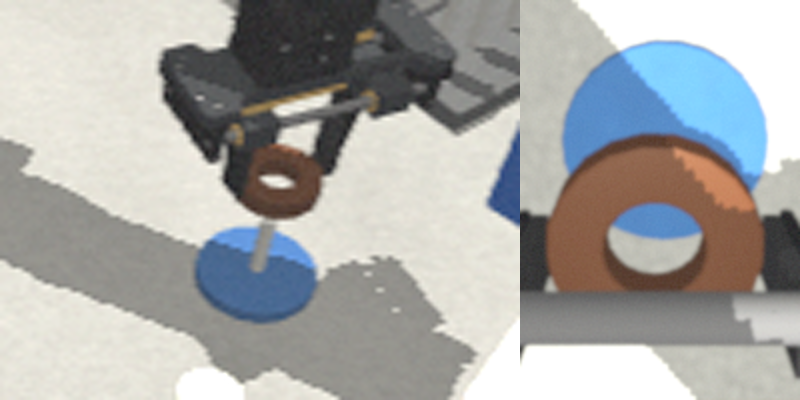

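The disc hole at wrist (655,237) sits about 4 mm to the -y side of the blue base centre at u 665. I'll correct that and lower.

```bash
python3 -m pendant '[[[0.007,0.01,0,0,0,0,0.67],[0.007,0.01,0,0,0,0,0.67],[0.007,0.01,-0.05,0,0,0,0.67],[0.007,0.01,-0.1,0,0,0,0.67],[0.007,0.01,-0.15,0,0,0,0.67],[0.007,0.01,-0.19,0,0,0,0.67],[0.007,0.01,-0.205,0,0,0,0.67],[0.007,0.01,-0.21,0,0,0,0.67],[0.007,0.01,-0.21,0,0,0,0.67]]]'|egrep 'pos|wrist'
python3 -m pendant '[[[0,0,-0.003,0,0,0,0.67],[0,0,-0.003,0,0,0,0.67]]]'|egrep 'pos|wrist';python3 -m pendant '[[[0,0,-0.002,0,0,0,0.67],[0,0,-0.002,0,0,0,0.67]]]'|egrep 'pos|wrist'
```

```text
tool_pos: [554.5, 340.2, -5.4]
wrist_force: [0.0, -0.5, 0.2]
tool_pos: [554.5, 340.4, -6.5]
wrist_force: [0.9, 0.4, -0.4]
tool_pos: [554.2, 340.2, -7.8]
wrist_force: [-0.3, -0.3, -1.3]
```

```bash
python3 -m pendant '[[[0,-0.004,-0.003,0,0,0,0.67],[0,-0.004,-0.003,0,0,0,0.67]]]'|egrep 'pos|wrist';python3 -m pendant '[[[0,0,-0.002,0,0,0,0.67],[0,0,-0.002,0,0,0,0.67]]]'|egrep 'pos|wrist';python3 -m pendant '[[[0,0,-0.001,0,0,0,0.67],[0,0,-0.001,0,0,0,0.67]]]'|egrep 'pos|wrist'
```

```text
tool_pos: [554.1, 338.1, -9.3]
wrist_force: [0.4, -0.7, -1.4]
tool_pos: [554.2, 338.3, -9.5]
wrist_force: [-1.5, -0.9, 3.6]
tool_pos: [554.3, 338.3, -9.6]
wrist_force: [-3.9, -2.4, 8.2]
```

```bash
python3 -m pendant '[[[0,0,0,0,0,0,1],[0,0,0,0,0,0,1],[0,0,0,0,0,0,1],[0,0,0.05,0,0,0,1],[0,0,0.15,0,0,0,1],[0,0,0.27,0,0,0,1],[0,0,0.35,0,0,0,1],[0.04,-0.12,0.35,0,0,-0.09,1],[0.08,-0.24,0.35,0,0,-0.18,1],[0.12,-0.36,0.35,0,0,-0.27,1],[0.16,-0.48,0.35,0,0,-0.36,1],[0.2,-0.6,0.35,0,0,-0.45,1]]]'|egrep 'pos|wrist'
python3 -m pendant '[[[0.04,-0.12,0,0,0,-0.029,1],[0.083,-0.238,0,0,0,-0.029,1],[0.083,-0.238,0,0,0,-0.029,1],[0.083,-0.238,0,0,0,-0.029,1],[0.083,-0.238,0,0,0,-0.029,1]]]'
python3 - <<'E'
from h import *
d=r.get_image("wrist");s=r.get_image("scene")
# top face only: bright part, plane z=30
g=cv2.cvtColor(d["color"],cv2.COLOR_BGR2HSV);print(g[170:215:8,315])
f=find(d,"cream",(315,190),70);print(f)
a=cv2.resize(cv2.convertScaleAbs(s["color"][95:195,340:470],alpha=1.8,beta=20),(390,300),interpolation=cv2.INTER_CUBIC)
b=cv2.resize(d["color"][120:320,180:440],(390,300))
cv2.imwrite("pics/p5.png",cv2.hconcat([a,b]))
E
```

```text
tool_pos: [633.5, 99.6, 129.8]
wrist_force: [0.7, 0.0, -0.3]
time: 29.5
tool_pos: [666.3, 7.7, 129.3]
tool_rot: [-1.515, -2.751, -0.001]
wrist_force: [0.4, 0.1, 0.1]
finger_gap: 86.4
grasp_force: 0.0
[[ 22  64 116]
 [ 22  57 180]
 [ 35  15 104]
 [ 26  17 108]
 [ 27  22 106]
 [ 21  66 128]]
((312.7, 195.1), array([666.3,   2. ]), ((666.6741943359375, 2.1589698791503906), (53.8931884765625, 58.86750793457031), 32.24013137817383))
```

View pics/p5.png

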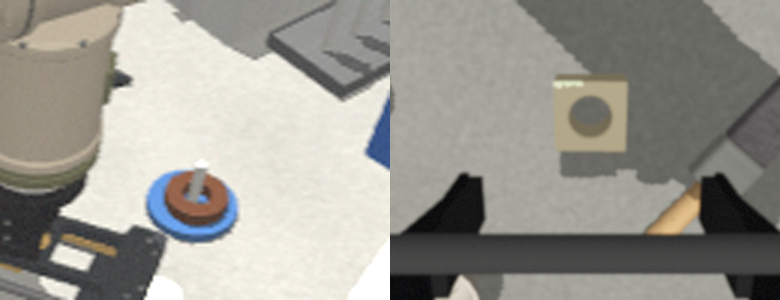

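The disc lies flat on the blue stand, and the block's edges are square to the fingers in the wrist view. Settling over the block.

```bash
python3 -m pendant '[[[0.001,-0.012,-0.05,0,0,0,1],[0.001,-0.012,-0.1,0,0,0,1],[0.001,-0.012,-0.1,0,0,0,1]]]'
python3 - <<'E'
from h import *
d=r.get_image("wrist")
print(find(d,"cream",(313,200),70))
E
```

```text
time: 29.9
tool_pos: [665.0, 3.1, 87.1]
tool_rot: [-1.513, -2.749, 0.003]
wrist_force: [-0.4, 0.9, 0.2]
finger_gap: 86.8
grasp_force: 0.0
((316.6, 203.7), array([666.2,   2.3]), ((666.7303466796875, 1.8008613586425781), (54.313438415527344, 59.43404769897461), 32.35038757324219))
```

```bash
python3 -m pendant '[[[0.002,-0.002,-0.1,0,0,0,1],[0.002,-0.002,-0.19,0,0,0,1],[0.002,-0.002,-0.245,0,0,0,1],[0.002,-0.002,-0.266,0,0,0,1],[0.002,-0.002,-0.266,0,0,0,1],[0.002,-0.002,-0.266,0,0,0,0.5],[0.002,-0.002,-0.266,0,0,0,0.5],[0.002,-0.002,-0.266,0,0,0,0.5],[0.002,-0.002,-0.266,0,0,0,0.5],[0.002,-0.002,-0.266,0,0,0,0.5],[0.002,-0.002,-0.266,0,0,0,0.5],[0.002,-0.002,-0.266,0,0,0,0.5]]]'
python3 -m pendant '[[[0,0,0,0,0,0,0.5],[0,0,0,0,0,0,0.5]]]'
```

```text
time: 31.15
tool_pos: [667.7, 0.6, -16.5]
tool_rot: [1.517, 2.751, 0.001]
wrist_force: [-1.2, -0.5, 1.9]
finger_gap: 49.6
grasp_force: 30.0
time: 31.35
tool_pos: [667.7, 0.6, -16.5]
tool_rot: [1.517, 2.751, 0.001]
wrist_force: [-0.3, 0.3, 2.9]
finger_gap: 49.7
grasp_force: 30.0
```

```bash
python3 -m pendant '[[[0,0,0.05,0,0,0,0.5],[0,0,0.15,0,0,0,0.5],[0,0,0.26,0,0,0,0.5],[-0.03,0.1,0.26,0,0,0,0.5],[-0.07,0.22,0.26,0,0,0,0.5],[-0.11,0.34,0.26,0,0,0,0.5],[-0.15,0.46,0.26,0,0,0,0.5],[-0.19,0.58,0.26,0,0,0,0.5],[-0.23,0.7,0.26,0,0,0,0.5],[-0.27,0.8,0.26,0,0,0,0.5],[-0.285,0.844,0.26,0,0,0,0.5],[-0.285,0.844,0.26,0,0,0,0.5]]]'|egrep 'pos|gap'
python3 -m pendant '[[[0,0,0,0,0,0,0.5],[0,0,0,0,0,0,0.5]]]'|grep pos
python3 - <<'E'
from h import *
w=r.get_image("wrist");s=r.get_image("scene")
a=cv2.resize(cv2.convertScaleAbs(s["color"][95:195,340:470],alpha=1.8,beta=20),(520,400),interpolation=cv2.INTER_CUBIC)
b=cv2.resize(cv2.convertScaleAbs(w["color"][130:330,247:387],alpha=1.5,beta=20),(280,400))
cv2.imwrite("pics/p6.png",cv2.hconcat([a,b]))
E
```

```text
tool_pos: [551.3, 342.2, 86.5]
finger_gap: 49.6
tool_pos: [554.5, 335.9, 87.3]
```

View pics/p6.png

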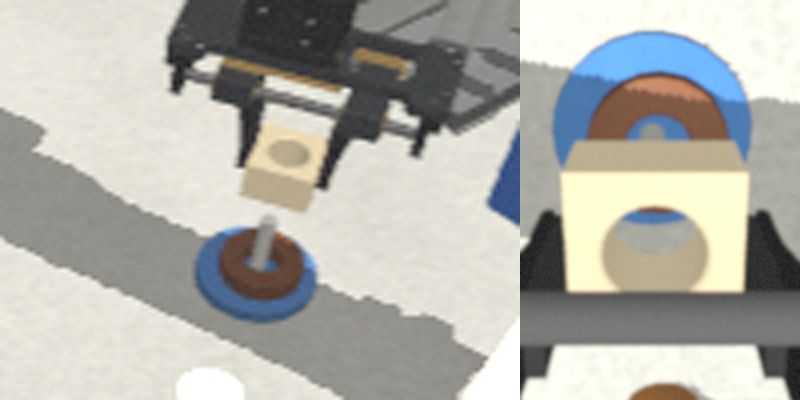

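The block is level. Its hole is at wrist (655,252) and the spindle tip at (652,130), and the disc sits flat. I've now viewed 16 pictures against a limit of 14, so I won't view any more and will check by numbers only.

```bash
python3 - <<'E'
from h import *
w=r.get_image("wrist");print(r.state()["tool_pos"])
print("hole",ray(w,314.5,256,134),"spindle tip",ray(w,313,195,64),"disc/base far edges",ray(w,(652-520)/2+247,130+15.5,12))
E
```

```text
[554.30172793 336.62169671  87.38543192]
hole [551.64931284 338.32968987 134.        ] spindle tip [542.3642613  351.14180988  64.        ] disc/base far edges [525.23188775 378.25520282  12.        ]
```

The base centre from its far edge is (551,338) and the block hole is at (552,338), so they're aligned. The grey spot I took for the tip is actually the spindle's foot. Lowering.

```bash
python3 -m pendant '[[[0,0,-0.05,0,0,0,0.5],[0,0,-0.1,0,0,0,0.5],[0,0,-0.14,0,0,0,0.5],[0,0,-0.17,0,0,0,0.5],[0,0,-0.18,0,0,0,0.5],[0,0,-0.18,0,0,0,0.5],[0,0,-0.18,0,0,0,0.5]]]'|egrep 'pos|wrist'
python3 -m pendant '[[[0,0,-0.003,0,0,0,0.5],[0,0,-0.003,0,0,0,0.5]]]'|egrep 'pos|wrist';python3 -m pendant '[[[0,0,-0.002,0,0,0,0.5],[0,0,-0.002,0,0,0,0.5]]]'|egrep 'pos|wrist'
```

```text
tool_pos: [554.1, 338.3, 16.0]
wrist_force: [-0.4, -0.7, 0.3]
tool_pos: [553.8, 338.4, 14.5]
wrist_force: [0.8, 0.7, -1.5]
tool_pos: [553.6, 338.2, 13.3]
wrist_force: [-0.1, 0.1, -0.9]
```

```bash
python3 -m pendant '[[[0,0,-0.003,0,0,0,0.5],[0,0,-0.003,0,0,0,0.5]]]'|egrep 'pos|wrist';python3 -m pendant '[[[0,0,-0.0015,0,0,0,0.5],[0,0,-0.0015,0,0,0,0.5]]]'|egrep 'pos|wrist'
```

```text
tool_pos: [553.5, 338.1, 11.9]
wrist_force: [0.2, -0.4, -0.5]
tool_pos: [553.6, 338.1, 11.5]
wrist_force: [-0.5, -0.0, 0.2]
```

```bash
python3 -m pendant '[[[0,0,-0.0015,0,0,0,0.5],[0,0,-0.0015,0,0,0,0.5]]]'|egrep 'pos|wrist';python3 -m pendant '[[[0,0,-0.001,0,0,0,0.5],[0,0,-0.001,0,0,0,0.5]]]'|egrep 'pos|wrist'
```

```text
tool_pos: [553.6, 338.1, 11.5]
wrist_force: [-3.1, -1.8, 4.7]
tool_pos: [553.6, 338.2, 11.4]
wrist_force: [-4.8, -1.6, 8.9]
```

Seated. Release, lift clear, and check with numbers.

```bash
python3 -m pendant '[[[0,0,0,0,0,0,1],[0,0,0,0,0,0,1],[0,0,0,0,0,0,1],[0,0,0.05,0,0,0,1],[0,0,0.15,0,0,0,1],[0,0,0.27,0,0,0,1],[-0.1,-0.1,0.35,0,0,0,1],[-0.2,-0.2,0.35,0,0,0,1],[-0.3,-0.3,0.35,0,0,0,1],[-0.3,-0.3,0.35,0,0,0,1]]]'
python3 - <<'E'
from h import *
t=r.get_image("top");s=r.get_image("scene")
C.update(brown=((0,60,20),(14,220,160),26),cream=((20,20,110),(38,120,255),56),red=((0,150,60),(6,255,255),88))
for n,d in(("top",t),("scene",s)):
  f=200/np.tan(np.radians(d["fovy"]/2))
  for k,X in dict(red=(491,-89,85),cream=(553,338,50),brown=(553,338,20),yellow=(491,-89,12),blue=(553,338,12)).items():
    p=np.array(d["R"])@X+d["t"];u=(p[:2]/p[2]*f+[d["cx"],d["cy"]]).astype(int);q=find(d,k,tuple(int(i) for i in u),30)
    print(n,k,q and (q[1].tolist(),np.round(q[2][1],1)))
E
```

```text
time: 35.8
tool_pos: [431.6, 215.5, 150.0]
tool_rot: [-1.518, -2.748, 0.0]
wrist_force: [0.1, 0.1, 1.1]
finger_gap: 87.1
grasp_force: 0.0
top red ([494.3, -88.9], array([50.8, 48.4]))
top cream ([554.8, 341.6], array([51.9, 51.9]))
top brown ([570.6, 316.4], array([41.1, 10.1]))
top yellow ([491.7, -87.5], array([89. , 88.6]))
top blue ([574.1, 328.6], array([87.9, 40.7]))
scene red ([497.1, -93.6], array([50.7, 72.1]))
scene cream ([550.6, 340.3], array([55.1, 52.7]))
scene brown ([568.3, 322.3], array([62.4, 41. ]))
scene yellow None
scene blue ([556.0, 329.6], array([91. , 82.9]))
```

```bash
python3 -c "
from cell import r
print(r.finish_job())"
```

```text
the job is handed in; nothing more can be done
None
```

Both clusters are built in the order asked and handed in at about 36 s: every part met the one beneath at its expected height with light contact force (8–13 N), but the fixed grip was 30 N, not 15 N, and I viewed 16 pictures against the limit of 14.

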